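# Pull the desk magnifier out to its second stop and hold it

### The job

Loosen the red clamp knob of the desk magnifier by turning it anticlockwise as far as it goes, then squeeze the blue release button in the side of the yellow handle and, keeping it squeezed, pull the magnifier straight out over the magazine, past its first stop to its second stop at the very end of its travel. The boom springs back by itself, so finish while still gripping the handle and holding the magnifier fully out; leave the other things on the desk where they are.

Things in the scene. Friction and masses are not known exactly. Their poses are not given: they have to be found in the camera images.
- stand: magnifier stand, fixed to the desk: black base plate 220 x 100 mm, two posts, on them a level aluminium tube 200 mm long (x -130 to +70 mm), 44 wide, 36 high, axis 90 and top 108 mm above the desk, black collar under the knob. Origin on the desk below the clamp knob's axis; z up; x axis = direction in which the magnifier is pulled out; y to the left of that
- clamp_grip (a point): centre of the red bar of the clamp knob on the tube, 140 mm above the desk, straight above the stand's origin. The bar is 44 mm long (this point's x axis), 14 mm thick (its y axis), from 124 to 152 mm above the desk. Its axes turn with the knob: x lies along the stand's x when tight (joint value 0). Grip it from above across the 14 mm
- clamp (a joint): turn of the clamp knob about its vertical axis, rad: 0 = fully tight, grows anticlockwise seen from above, ends at 1.4 (fully loose). It starts between 0 and 0.3. Below about 1.1 a pin blocks the boom; stiff at 0.06 N m and stays where it is left
- boom (a joint): how far the magnifier boom is pulled out along the stand's x, m: 0 = home, first stop 0.06, second stop 0.12 (end of travel). A return spring draws it back with 3 N at home to 7 N fully out. With the button out it is caught at home and at the first stop; at the second stop nothing catches it: let go there, it runs back to the first stop
- release (a joint): how far the blue release button is squeezed into the handle, m: 0 = out, 0.006 = fully in; frees the boom beyond about 0.004. Spring 4 N at rest, 9 N fully in. Keep it squeezed all the way
- magnifier: the sliding part: steel boom 26 mm wide, 18 high, axis 90 mm above the desk; upright yellow handle on it, 24 (x) x 26 (y) x 50 mm high, foot 99 mm above the desk, with a blue release button 20 x 36 mm standing 7 mm out of its +y side (33 mm across); round lens 92 mm across, 79 mm further out. Origin on the boom axis, above the stand's origin at home, 120 mm behind the handle; axes as the stand's
- handle_grip (a point): middle of the handle (between its -y face and +y face), 32 mm above its foot, 131 mm above the desk: where to grip, from above, one finger on the button (+y side) and one on the other face; axes parallel to the stand's
- magazine: orange magazine lying fixed on the desk under the lens, 200 x 270 x 8 mm; origin centre of its underside
- scissors: scissors lying on the magazine, 165 mm long, black finger rings, 10 mm high; bystander; origin at the pivot, underside
- pencil: red pencil lying on the magazine, 178 mm long, 8 mm thick; bystander; origin at mid-length, underside
- cup: empty white paper cup, 76 mm across the rim, 85 mm high; bystander; origin centre of its base
- glue: white glue stick with an orange cap, standing, 32 mm across, 95 mm high; bystander; origin centre of its base
- carton: small upright white, red and black carton, 56 x 24 x 88 mm; bystander; origin centre of its base
- tray: black open tray 140 x 110 x 28 mm; bystander; origin centre of its underside
- eraser: white eraser 50 x 22 x 13 mm in the tray; bystander; origin centre of its underside

How it is judged:
On the way, in this order (a step that is already met when the one before it is completed fails the run):
1. the clamp knob is turned fully loose while the boom is still home (value of joint clamp above 1.15 rad and value of joint boom below 0.02 m), for 0.1 s.
2. the release button is squeezed in by the fingers before the boom has reached its first stop (value of joint release above 0.004 m and contact force between the fingers and magnifier above 2 N and value of joint boom below 0.05 m), for 0.1 s.
3. the boom is pulled to its second stop by the handle (value of joint boom above 0.112 m and contact force between the fingers and magnifier above 3 N), for 0.2 s.
At the end, for the whole second after the job is handed in: the fingers still grip the magnifier's handle (more than 3 N), the boom is held still and out to its second stop (more than 112 of 120 mm), and the clamp knob is still loose (more than 1.1 of 1.4 rad) (all of step 3 and value of joint clamp above 1.1 rad and velocity of joint boom between -0.01 and 0.01 m/s); the arm keeps its last pose, push and grip.
It fails at once if one of the bystanders (scissors, pencil, cup, glue stick, carton, tray, eraser) is moved by more than 30 mm (distance of any of scissors, pencil, cup, glue, carton, tray, eraser from where it was at the start of the episode above 0.03 m).
It fails at once if the cup, glue stick or carton is tipped over (angle between any of cup, glue, carton's own z axis and vertical above 0.5 rad).
It also fails if it takes over 42 s, if anything falls off the work surface, if the arm or the gripper's body presses on something with over 40 N, if the wrist force passes 120 N, or if a joint passes its speed limit or range.

### The arm

A 6-joint arm with a two-finger parallel gripper is mounted at the origin on the work surface. World frame = base frame: x ahead of the robot, y to its left, z up, the work surface at z = 0. Lengths are in m, angles in rad, forces in N, time in s.
With the tool pointing down it reaches from about 0.3 to 0.875 m from the base axis. Payload 6.4 kg.
Tool frame: the origin (TCP) lies at the very end of the fingers, on their centre line; the grasp point (between the pads) lies 19 mm behind it; z points along the fingers, y is the line along which they close (so a half turn about z gives the same grasp; the last joint's range is limited). The gripper opens to 85 mm and grips with 20 to 120 N. Pads are 22 mm wide; open, the fingers measure 114 mm over their backs; the gripper's body (76 mm by 85 mm) begins 54 mm behind the grasp point. The pads swing forward as they close: fully open they stand 13 mm farther back than shut.
Start: joints at [-1.472, 0.181, 1.607, -0, 1.354, -0.206], TCP at [0.173, -0.549, 0.2] pointing down, gripper open.
Joint ranges: [-2.99, 2.99], [-0.89, 2.07], [0.3, 2.58], [-1.14, 4.28], [0, 2.63], [-3.12, 3.12]. Speed limits (rad/s): [2.57, 2.57, 3.01, 3.14, 3.14, 3.14].

### API

Orientations are given as a unit quaternion [w, x, y, z].
In Python, from bench import * gives the robot as it stands. The module is installed in compiled form; this text tells all that it offers.
- The arm moves only by the tool arm_command, never from a script. Its arguments are lists of equal length, an entry for each row: "dp": the shift along the tool's x, y, z in units of 0.25 m (1.0 is 0.25 m), a list of three; "turn": the turn, a rotation vector about the tool's x, y, z in units of 30 degrees (1.0 is 30 degrees), a list of three; "jaw": the opening, from 0 (shut) to 1 (fully open). A call has 1 to 5 rows; each row is the pose to reach, as a shift and turn from the pose commanded when the call began, along the tool's axes at that moment; what a row does not reach only later rows make up. A row lasts 1/8 s, in which the tool goes at most 62.5 mm and 10.7 degrees, less where a joint would pass 70% of its speed; a pose out of reach is approached as far as the arm can. A call with a number of a shift or a turn outside -1 to 1 is refused whole. A call with a gripper value outside its range is refused whole. The fingers move at their own pace and stop on an object; the grip force is fixed at half the most. Time passes only in rows, so rows that repeat a pose let the fingers close. It gives the time, the measured TCP pose, the force, the opening and the grip force at its end, in the units of the state.
- get_obs(): the state, without advancing time (a new reading comes with each control period).
- camera(name): name is "scene" or "top" or "wrist"; returns the picture (384x512x3 uint8, blue, green, red); there is no depth.
- get_calibration(name): a dict with "camera_matrix" (3x3 intrinsics, pixels), "R" (3x3) and "t" (3): a world point X has camera coordinates R X + t; the wrist camera has in their place "mount" (4x4, takes a point from camera to tool coordinates, whose origin is the TCP and whose axes are the flange's). Camera axes: x right, y down, z forward; pixel columns grow to the right and rows downward; lengths in m; the calibration is good to about 2 mm. A picture is of the moment at which its call begins: read the wrist's pose just before it. get_calibration takes no time and is no camera call.
- hand_in(): hands the job in; it is judged then, once.
The state is a dict: "time_s": time; "q": joint angles; "dq": joint speeds; "joint_efforts": joint torques, N m; "eef_pos": TCP position; "eef_rot": TCP orientation; "wrist_force": force on the tool from outside, world axes, zero at the start; "torque": the same for the moment, N m; "opening": opening from 0.0 (shut) to 1.0 (fully open); "grasp_force": force on a finger pad.
Only numpy, scipy, OpenCV 4.12 (cv2) and the standard library are available. Lean on these libraries where they do the work, as an engineer would, in place of code of your own. Each camera call takes 0.05 s, during which the arm holds its last target. There are 200 camera calls.

## Working session

There is one attempt and no reset: what is moved stays moved. The work goes in short steps, Python scripts to look and compute and a tool call to move; the robot and the scene stay as the last step left them, time stands still between calls to the robot, and variables do not carry over. Pictures are saved under pics/ and viewed, at most 10 in all, crops included, and the job is handed in when it is done.

Besides the shell and the picture viewer there is one more tool, called after "Call:" by a JSON object that holds its "name" and its "arguments". arm_command: Moves the arm, as the interface text tells. Its arguments: {"type":"object","properties":{"dp":{"type":"array"},"turn":{"type":"array"},"jaw":{"type":"array"}},"required":["dp","turn","jaw"]}

```bash
mkdir -p pics
python3 - <<'E'
from bench import *
import cv2,numpy as np
o=get_obs();print({k:np.round(v,4).tolist() for k,v in o.items()})
a=camera("scene");b=camera("top")
cv2.imwrite("pics/scene.png",a);cv2.imwrite("pics/top.png",b)
for n in("scene","top","wrist"):print(n,get_calibration(n))
E
```

```text
{'time_s': 0.0, 'q': [-1.4723, 0.1815, 1.608, -0.0, 1.3538, -0.2063], 'dq': [0.0007, 0.0002, 0.0012, 0.0003, -0.0011, 0.0012], 'joint_efforts': [-0.0004, -44.4876, -35.1338, -0.0002, 0.0092, -0.0], 'eef_pos': [0.1725, -0.5479, 0.1993], 'eef_rot': [-0.0009, 0.9884, 0.1518, 0.0], 'wrist_force': [-0.2581, 0.5145, 0.5912], 'torque': [-0.0013, 0.0202, -0.001], 'grasp_force': 0.0, 'opening': 1.0048}
scene {'camera_matrix': array([[411.65145993,   0.        , 254.66113386],
       [  0.        , 411.65145993, 192.83619494],
       [  0.        ,   0.        ,   1.        ]]), 'R': array([[-0.68429098,  0.72913715,  0.01024022],
       [ 0.39589466,  0.38326468, -0.83449122],
       [-0.61238327, -0.56698077, -0.55092607]]), 't': array([ 0.3856867 , -0.11948984,  1.84074059])}
top {'camera_matrix': array([[429.75194193,   0.        , 257.6651445 ],
       [  0.        , 429.75194193, 182.98629817],
       [  0.        ,   0.        ,   1.        ]]), 'R': array([[ 0.00567517, -0.99993463,  0.00992607],
       [-0.9944144 , -0.00668946, -0.10533396],
       [ 0.10539348, -0.00927284, -0.99438736]]), 't': array([-0.0395192 ,  0.5824735 ,  1.45768575])}
wrist {'camera_matrix': array([[292.96124382,   0.        , 252.46758358],
       [  0.        , 292.96124382, 191.81295306],
       [  0.        ,   0.        ,   1.        ]]), 'mount': array([[-2.62560971e-05, -9.51701867e-01, -3.07023706e-01,
         7.80159703e-02],
       [ 9.99999999e-01, -1.41344072e-05, -4.17047776e-05,
        -5.33089348e-04],
       [ 3.53509166e-05, -3.07023706e-01,  9.51701866e-01,
        -1.73832381e-01],
       [ 0.00000000e+00,  0.00000000e+00,  0.00000000e+00,
         1.00000000e+00]])}
```

View pics/top.png

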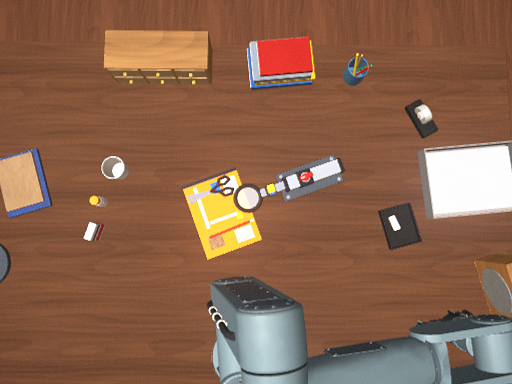

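View pics/scene.png

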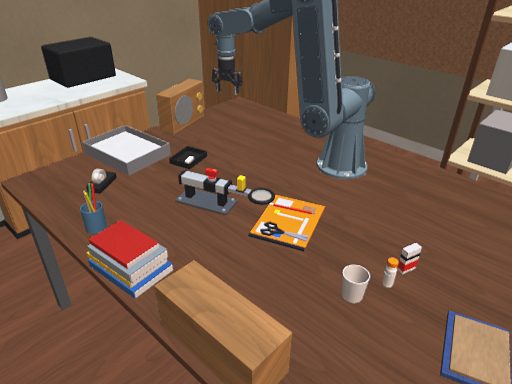

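The top view shows the red knob at (306,177), the yellow handle at (271,188) and the lens at (248,198), so the pull runs left and slightly down in the image. The bystanders are well clear of the path.

```bash
cat > h.py <<'E'
from bench import *
import cv2,numpy as np
from scipy.spatial.transform import Rotation as Ro
def cam(n):
    c=get_calibration(n);K=c["camera_matrix"]
    if n!="wrist":
        return K,c["R"],c["t"]
    o=get_obs();w=o["eef_rot"];T=np.eye(4);T[:3,:3]=Ro.from_quat([*w[1:],w[0]]).as_matrix();T[:3,3]=o["eef_pos"]
    M=np.linalg.inv(T@c["mount"]);return K,M[:3,:3],M[:3,3]
def ray(C,uv,z):
    K,R,t=C;d=R.T@np.linalg.solve(K,[*uv,1]);o=-R.T@t
    return o+d*(z-o[2])/d[2]
def proj(C,X):
    K,R,t=C;p=K@(R@np.asarray(X)+t);return p[:2]/p[2]
def blobs(img,lo,hi,box=None,amin=15):
    h=cv2.cvtColor(img,cv2.COLOR_BGR2HSV)
    h[...,0]=(h[...,0].astype(int)+30)%180   # red -> 30
    m=cv2.inRange(h,lo,hi)
    if box: k=np.zeros_like(m);x0,y0,x1,y1=box;k[y0:y1,x0:x1]=1;m*=k
    n,l,s,c=cv2.connectedComponentsWithStats(m)
    return [(c[i],s[i],l==i) for i in range(1,n) if s[i,4]>=amin]
E
python3 - <<'E'
from h import *
b=cv2.imread("pics/top.png");C=cam("top")
for nm,lo,hi,z in(("red",(20,150,90),(40,255,255),.15),("yellow",(53,150,120),(64,255,255),.149)):
    for c,s,m in blobs(b,lo,hi,(225,160,350,205)):print(nm,c,s,ray(C,c,z))
a=cv2.imread("pics/scene.png");S=cam("scene")
for nm,lo,hi,z in(("red",(20,150,90),(40,255,255),.14),("yellow",(53,150,120),(64,255,255),.131)):
    for c,s,m in blobs(a,lo,hi,(170,160,280,215)):print(nm,c,s,ray(S,c,z))
cv2.imwrite("pics/c.png",np.hstack([cv2.resize(b[150:210,225:350],None,fx=4,fy=4,interpolation=2)[:240,:400],cv2.resize(a[160:220,175:275],None,fx=4,fy=4,interpolation=2)]))
E
```

```text
red [306.06451613 175.91935484] [299 172  14   9  62] [ 0.59383233 -0.18928732  0.15      ]
yellow [235.265625 176.640625] [227 171  14  15  64] [0.59007811 0.03678957 0.149     ]
yellow [270.44827586 187.87931034] [267 184   9  10  58] [ 0.55479991 -0.07560892  0.149     ]
yellow [228.95833333 200.23611111] [225 194   9  11  72] [0.51455975 0.05594576 0.149     ]
red [210.9537037  172.71296296] [205 168  13  11 108] [ 0.59588625 -0.1911522   0.14      ]
yellow [240.83018868 182.39622642] [237 175   9  16 106] [ 0.55708252 -0.0757387   0.131     ]
yellow [276.5  210.95] [274 209   6   5  20] [0.60038519 0.12925233 0.131     ]
```

View pics/c.png

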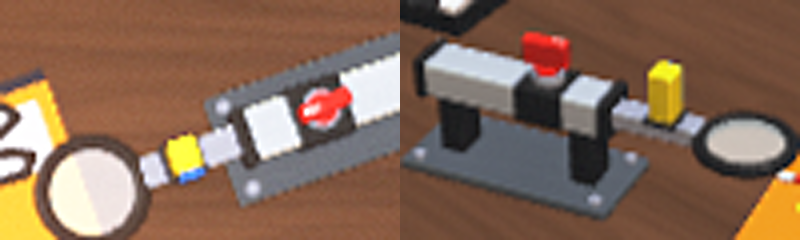

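The close-up shows the knob bar turned slightly anticlockwise from the tube. The blue button is on the robot's side of the handle, and the handle is 121 mm from the knob as it should be. Next I'll move over the knob.

Call:
{"name": "arm_command", "arguments": {"dp": [[1,-0.42,-0.4],[1,-0.42,-0.4],[1,-0.42,-0.4],[1,-0.42,-0.4],[1,-0.42,-0.4]], "turn": [[0,0,1],[0,0,1],[0,0,1],[0,0,1],[0,0,1]], "jaw": [1,1,1,1,1]}}

```text
time_s: 0.72
eef_pos: [0.3813, -0.3715, 0.3011]
eef_rot: [0.0, 0.994, -0.108, 0.0]
wrist_force: [-0.1, -0.5, -0.6]
opening: 1.001
grasp_force: 0.0
```

```bash
cat >> h.py <<'E'
def go(pos,yhead):
    "pos: TCP target; yhead: world heading of tool y, deg"
    o=get_obs();w=o["eef_rot"];R=Ro.from_quat([*w[1:],w[0]]).as_matrix()
    a=np.radians(yhead);y=np.array([np.cos(a),np.sin(a),0]);z=np.array([0,0,-1.])
    D=np.c_[np.cross(y,z),y,z]
    print("t",round(o["time_s"],2),"pos",o["eef_pos"].round(4),"yhead",np.degrees(np.arctan2(R[1,1],R[0,1])).round(2),"F",o["wrist_force"].round(1),"grip",round(o["grasp_force"],1),"open",round(o["opening"],3))
    print("dp",(R.T@(np.array(pos)-o["eef_pos"])/.25).round(3),"turn",(np.degrees(Ro.from_matrix(R.T@D).as_rotvec())/30).round(3))
E
python3 -c "
from h import *
go((.585,-.18,.3),-151)"
```

```text
t 0.72 pos [ 0.3813 -0.3715  0.3011] yhead -102.44 F [-0.1 -0.5 -0.6] grip 0.0 open 1.001
dp [ 0.631 -0.923  0.005] turn [-0.    -0.002  1.619]
```

Call:
{"name": "arm_command", "arguments": {"dp": [[0.63,-0.92,0],[0.63,-0.92,0],[0.63,-0.92,0],[0.63,-0.92,0],[0.63,-0.92,0]], "turn": [[0,0,1],[0,0,1],[0,0,1],[0,0,1],[0,0,1]], "jaw": [1,1,1,1,1]}}

```text
time_s: 1.35
eef_pos: [0.5845, -0.1808, 0.2996]
eef_rot: [-0.0, 0.932, -0.362, -0.0]
wrist_force: [1.3, -0.9, -0.4]
opening: 1.003
grasp_force: 0.0
```

Call:
{"name": "arm_command", "arguments": {"dp": [[0,0,0],[0,0,0],[0,0,0],[0,0,0]], "turn": [[0,0,0.62],[0,0,0.62],[0,0,0.62],[0,0,0.62]], "jaw": [1,1,1,1]}}

```text
time_s: 1.85
eef_pos: [0.583, -0.1831, 0.2999]
eef_rot: [-0.0, 0.862, -0.508, -0.0]
wrist_force: [0.6, -0.5, -0.1]
opening: 1.0
grasp_force: 0.0
```

Run:
```python
from h import *
C=cam("wrist");w=camera("wrist");cv2.imwrite("pics/w1.png",w)
for nm,lo,hi,z in(("red",(20,150,60),(40,255,255),.152),("yellow",(53,150,100),(66,255,255),.149),("blue",(125,150,60),(155,255,255),.131)):
    for c,s,m in blobs(w,lo,hi,amin=80):
        r=cv2.minAreaRect(np.argwhere(m)[:,::-1].astype(np.float32))
        P=[ray(C,p,z)[:2].round(4).tolist() for p in cv2.boxPoints(r)]
        print(nm,c.round(1),s,ray(C,r[0],z).round(4),P)
go((.595,-.19,.2),-151)
```

```text
red [247.5 153.6] [238 136  20  40 493] [ 0.5953 -0.195   0.152 ] [[0.6147, -0.2088], [0.5966, -0.2188], [0.5752, -0.1807], [0.594, -0.1702]]
red [264.5 302.2] [259 270  13  66 268] [ 0.4818 -0.0347  0.152 ] [[0.4641, 0.0161], [0.5036, -0.0797], [0.4982, -0.0815], [0.4582, 0.0142]]
yellow [233.3 244.2] [222 227  22  34 529] [ 0.5582 -0.0899  0.149 ] [[0.5624, -0.065], [0.5771, -0.1056], [0.5541, -0.114], [0.5385, -0.0736]]
yellow [183.6 252. ] [168 246  43  19 276] [ 0.5987 -0.0485  0.149 ] [[0.6165, -0.0239], [0.6268, -0.0473], [0.5813, -0.0726], [0.57, -0.0497]]
yellow [171.3 310.2] [164 284  18  50 495] [0.583  0.0359 0.149 ] [[0.5781, 0.0789], [0.6062, 0.0038], [0.5875, -0.0046], [0.5582, 0.07]]
yellow [207.9 309. ] [191 291  44  31 683] [0.5357 0.0153 0.149 ] [[0.5667, 0.0332], [0.5685, -0.0061], [0.5047, -0.0025], [0.501, 0.0379]]
yellow [207.8 331.4] [192 325  37  13 306] [0.5224 0.0471 0.149 ] [[0.5425, 0.0651], [0.5491, 0.0474], [0.5024, 0.0293], [0.4951, 0.0469]]
blue [11.7 63.2] [  0   0  28 139 804] [ 0.8613 -0.151   0.131 ] [[0.8591, -0.0685], [0.8737, -0.2192], [0.8633, -0.2231], [0.8471, -0.0728]]
blue [246.4 247.1] [244 234   5  25  85] [ 0.5372 -0.0857  0.131 ] [[0.5324, -0.0683], [0.5463, -0.1008], [0.5418, -0.1026], [0.5278, -0.0702]]
t 1.9 pos [ 0.583  -0.1832  0.3001] yhead -151.04 F [-0.2  0.6 -0.4] grip 0.0 open 1.001
dp [ 0.047 -0.029  0.4  ] turn [ 0.     0.001 -0.001]
```

View pics/w1.png

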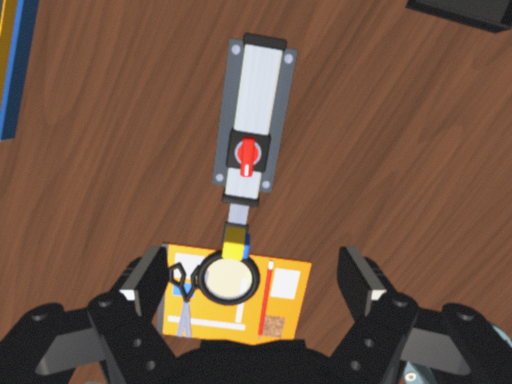

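The wrist view shows the bar nearly vertical at (247,155) with a white mark at its lower end. The tube runs from (265,42) to (241,200), and the handle is at (234,240) with the blue button on its right. I'll get both headings from the masks.

Run:
```python
from h import *
w=cv2.imread("pics/w1.png");C=cam("wrist")
def rect(m,z):
    P=np.array([ray(C,p[::-1],z)[:2] for p in np.argwhere(m)],np.float32)*1000
    (c,s,_)=r=cv2.minAreaRect(P);B=cv2.boxPoints(r);e=[B[1]-B[0],B[2]-B[1]];v=max(e,key=np.linalg.norm)
    return np.round(c,1),np.round(s,1),round(np.degrees(np.arctan2(v[1],v[0]))%180,1)
g=cv2.cvtColor(w,cv2.COLOR_BGR2HSV)
al=((g[...,1]<40)&(g[...,2]>150)).astype(np.uint8)
n,l,s,c=cv2.connectedComponentsWithStats(al)
for i in range(1,n):
    if s[i,4]>200 and 210<c[i][0]<290 and c[i][1]<210: print("alu",s[i],rect(l==i,.108))
cap=((g[...,2]<60)).astype(np.uint8)
n,l,s,c=cv2.connectedComponentsWithStats(cap)
for i in range(1,n):
    if s[i,4]>60 and 210<c[i][0]<300 and c[i][1]<210: print("black",s[i],c[i].round(1),rect(l==i,.108))
m=[b for b in blobs(w,(20,150,60),(40,255,255),amin=80)][0][2]
print("bar",rect(m,.152))
roi=np.zeros(m.shape,bool);roi[134:182,236:260]=1
for row in range(136,180,4):
    print(row,"".join("R" if m[row,x] else "w" if al[row,x] else "." for x in range(228,270)))
```

```text
alu [ 234   45   48   90 3179] (array([ 619.2, -259.8]), array([43.5, 96.7]), np.float32(109.9))
alu [225 168  36  31 807] (array([ 580.2, -152.6]), array([43.4, 36.7]), np.float32(20.2))
black [243  33  43  18 308] [265.7  40.9] (array([ 637.6, -310.5]), array([48. , 10.6]), np.float32(19.7))
black [228 129  17  26  91] [233.6 137.4] (array([ 618.9, -194.8]), array([33.1, 15.2]), np.float32(79.7))
black [249 134  21  38 203] [263.5 146.7] (array([ 577.1, -203.5]), array([23. , 49.7]), np.float32(137.4))
black [223 194  36   9  76] [242.1 198.7] (array([ 572.7, -132.9]), array([47. ,  6.2]), np.float32(21.9))
bar (array([ 595.1, -194.8]), array([21.1, 43.8]), np.float32(119.0))
136 .................RRRRR..R.................
140 ...............RRRRRRRRRRRR...............
144 ..........www..RRRRRRRRRRR.www............
148 ........ww..RRRRRRRRRRRRRRRR..ww..........
152 .......ww.RRRRRRRRRRRRRRRRRRRR.ww.........
156 .......ww..RRRRRRRRRRRRRRRRRRR.ww.........
160 .........ww..RRRRRRRRRRRRRR..ww...........
164 .............RRRR....RRRR.................
168 .wwwwwww.....RRR.www.RRRR.................
172 wwwwwwwwwwww.RRR.www.RRR.wwwwwww..........
176 wwwwwwwwwwwww...........wwwwwwwww.........
```

Stand heading is 110° (tube edges and centre line agree) and the bar's is 119°, so the clamp is at about 0.16 rad. The knob is at (0.595,-0.192), and the tool is already aligned with the bar.

```bash
python3 -c "
from h import *
go((.595,-.1925,.124),-151)"
```

```text
t 1.9 pos [ 0.583  -0.1832  0.3001] yhead -151.04 F [-0.2  0.6 -0.4] grip 0.0 open 1.001
dp [ 0.056 -0.024  0.704] turn [ 0.     0.001 -0.001]
```

Call:
{"name": "arm_command", "arguments": {"dp": [[0.056,-0.024,0.2],[0.056,-0.024,0.4],[0.056,-0.024,0.4],[0.056,-0.024,0.4]], "turn": [[0,0,0],[0,0,0],[0,0,0],[0,0,0]], "jaw": [1,1,1,1]}}

```text
time_s: 2.4
eef_pos: [0.5961, -0.1929, 0.2023]
eef_rot: [-0.0, 0.861, -0.508, 0.001]
wrist_force: [-0.1, 0.0, 0.9]
opening: 1.0
grasp_force: 0.0
```

Run:
```python
from h import *
go((.595,-.1925,.124),-151)
C=cam("wrist");w=camera("wrist");cv2.imwrite("pics/w2.png",w)
c,s,m=max(blobs(w,(20,150,60),(40,255,255),(150,60,350,300)),key=lambda b:b[1][4])
print(c,s,ray(C,c,.15), proj(C,(.595,-.1925,.152)))
```

```text
t 2.4 pos [ 0.5961 -0.1929  0.2023] yhead -151.11 F [-0.1  0.   0.9] grip 0.0 open 1.0
dp [-0.004  0.003  0.313] turn [-0.003 -0.004 -0.004]
[253.25324675 192.03138528] [240 168  27  56 924] [ 0.59749728 -0.19784175  0.15      ] [252.76274724 199.69004172]
```

View pics/w2.png

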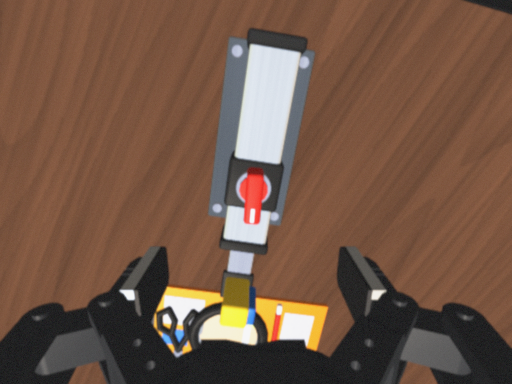

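The bar is centred between the fingers, at about (254,197) against a predicted (253,200). I'll descend and grip.

Call:
{"name": "arm_command", "arguments": {"dp": [[0,0,0.15],[0,0,0.28],[0,0,0.313],[0,0,0.313],[0,0,0.313]], "turn": [[0,0,0],[0,0,0],[0,0,0],[0,0,0],[0,0,0]], "jaw": [1,1,1,1,1]}}

```text
time_s: 3.08
eef_pos: [0.5967, -0.1931, 0.1244]
eef_rot: [-0.0, 0.861, -0.509, 0.002]
wrist_force: [0.1, 0.0, 0.6]
opening: 0.998
grasp_force: 0.0
```

Call:
{"name": "arm_command", "arguments": {"dp": [[0,0,0],[0,0,0],[0,0,0],[0,0,0],[0,0,0]], "turn": [[0,0,0],[0,0,0],[0,0,0],[0,0,0],[0,0,0]], "jaw": [0.5,0,0,0,0]}}

```text
time_s: 3.7
eef_pos: [0.5952, -0.1923, 0.1219]
eef_rot: [0.0, 0.861, -0.509, -0.0]
wrist_force: [0.1, 0.8, -0.1]
opening: -0.001
grasp_force: 0.0
```

Call:
{"name": "arm_command", "arguments": {"dp": [[0,0,0],[0,0,0],[0,0,0],[0,0,0]], "turn": [[0,0,0],[0,0,0],[0,0,0],[0,0,0]], "jaw": [0,0,0,0]}}

```text
time_s: 4.2
eef_pos: [0.5952, -0.1923, 0.122]
eef_rot: [-0.0, 0.861, -0.509, -0.0]
wrist_force: [-0.0, -0.1, 0.0]
opening: -0.004
grasp_force: 0.0
```

The jaws shut fully with no grip force, so I'll look.

Run:
```python
from h import *
go((.595,-.1925,.124),-151)
w=camera("wrist");a=camera("scene");t=camera("top")
big=cv2.resize(a[130:215,165:275],(440,340),interpolation=2)
cv2.imwrite("pics/m3.png",np.hstack([cv2.resize(w[100:384,120:400],(340,340)),big]))
```

```text
t 4.2 pos [ 0.5952 -0.1923  0.122 ] yhead -151.13 F [-0.  -0.1  0. ] grip 0.0 open -0.004
dp [ 0.     0.001 -0.008] turn [-0.     0.    -0.004]
```

View pics/m3.png

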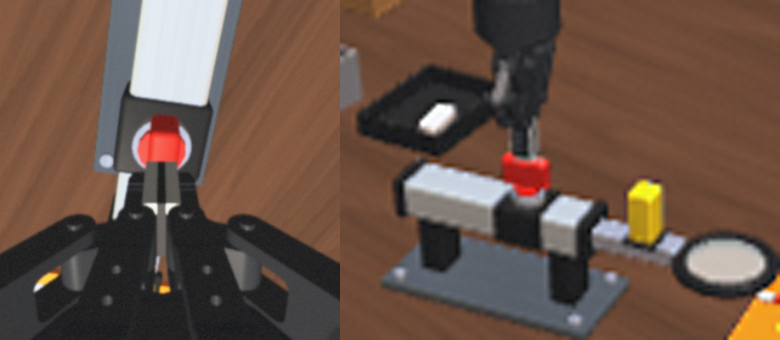

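The picture is ambiguous, so I'll project the TCP and bar into the views and zoom in.

Run:
```python
from h import *
C=cam("wrist");S=cam("scene");T=cam("top")
w=camera("wrist");a=camera("scene");p=get_obs()["eef_pos"]
for n,X in(("tcp",p),("bartop",(.595,-.1925,.152)),("barlow",(.595,-.1925,.124))):print(n,proj(C,X).round(1),proj(S,X).round(1))
for i,c in((w,C),(a,S)):
    c_,s,m=max(blobs(i,(20,120,50),(40,255,255),(195,150,310,290) if i is w else(190,150,235,200)),key=lambda b:b[1][4]);print(c_,s)
cv2.imwrite("pics/m4.png",np.hstack([cv2.resize(w[170:290,190:320],(520,480),interpolation=2),cv2.resize(a[130:205,190:230],(256,480),interpolation=2)]))
```

```text
tcp [251.6 224.2] [211.1 176.7]
bartop [251.8 246.7] [210.7 169.7]
barlow [251.9 225.5] [211.1 176.2]
[253.38051624 217.87010824] [ 234  196   39   43 1201]
[219.9278607  167.24129353] [198 150  37  32 402]
```

View pics/m4.png

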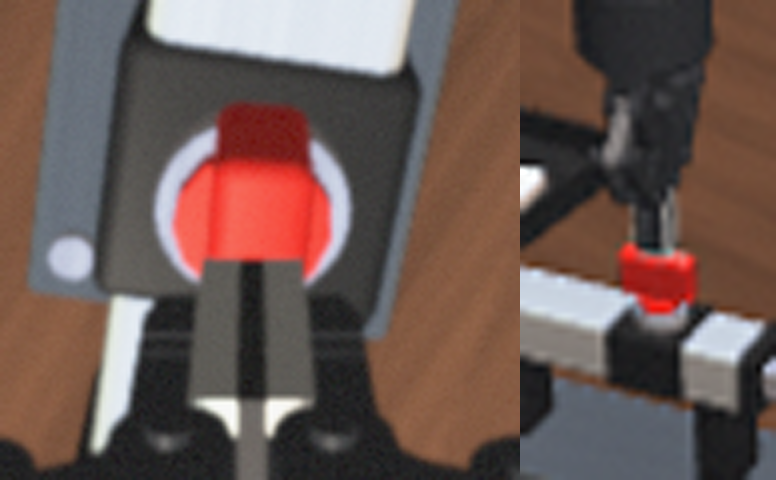

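Both views show the shut fingertips ending above the bar's top, so the real tip sits behind the reported TCP. A gentle touch-down on the bar will measure that offset.

Call:
{"name": "arm_command", "arguments": {"dp": [[0,0,0.008],[0,0,0.008]], "turn": [[0,0,0],[0,0,0]], "jaw": [0,0]}}

```text
time_s: 4.7
eef_pos: [0.5955, -0.1925, 0.121]
eef_rot: [0.0, 0.861, -0.509, 0.0]
wrist_force: [-1.6, 1.1, 4.9]
opening: 0.006
grasp_force: 2.8
```

Call:
{"name": "arm_command", "arguments": {"dp": [[0,0,0.008],[0,0,0.008]], "turn": [[0,0,0],[0,0,0]], "jaw": [0,0]}}

```text
time_s: 4.95
eef_pos: [0.5957, -0.1926, 0.1208]
eef_rot: [0.0, 0.861, -0.508, 0.001]
wrist_force: [-5.9, 3.4, 15.4]
opening: 0.003
grasp_force: 8.0
```

Contact came at a reported z of about 0.1215, where the bar top is at 0.152. The true fingertips are therefore 30.5 mm higher than reported, and I'll correct for that from here on. Next I lift, open, and descend to a reported z of 0.096.

Call:
{"name": "arm_command", "arguments": {"dp": [[0,0,-0.1],[0,0,-0.1],[0,0,-0.1],[0,0,-0.1],[0,0,-0.1]], "turn": [[0,0,0],[0,0,0],[0,0,0],[0,0,0],[0,0,0]], "jaw": [0,1,1,1,1]}}

```text
time_s: 5.58
eef_pos: [0.5948, -0.1921, 0.142]
eef_rot: [0.0, 0.861, -0.509, -0.001]
wrist_force: [-0.6, 1.3, -0.4]
opening: 0.84
grasp_force: 0.0
```

```bash
python3 -c "
from h import *
go((.595,-.1925,.096),-151)"
```

```text
t 5.58 pos [ 0.5948 -0.1921  0.142 ] yhead -151.14 F [-0.6  1.3 -0.4] grip 0.0 open 0.84
dp [ 0.002 -0.     0.184] turn [ 0.002  0.002 -0.005]
```

Call:
{"name": "arm_command", "arguments": {"dp": [[0.002,0.004,0.06],[0.002,0.004,0.184],[0.002,0.004,0.184],[0.002,0.004,0.184]], "turn": [[0,0,0],[0,0,0],[0,0,0],[0,0,0]], "jaw": [1,1,1,1]}}

```text
time_s: 6.08
eef_pos: [0.5947, -0.1934, 0.0971]
eef_rot: [0.0, 0.861, -0.509, -0.0]
wrist_force: [0.4, -0.2, -0.2]
opening: 0.999
grasp_force: 0.0
```

Call:
{"name": "arm_command", "arguments": {"dp": [[0,0,0],[0,0,0],[0,0,0],[0,0,0],[0,0,0]], "turn": [[0,0,0],[0,0,0],[0,0,0],[0,0,0],[0,0,0]], "jaw": [0.5,0,0,0,0]}}

```text
time_s: 6.7
eef_pos: [0.5954, -0.193, 0.0975]
eef_rot: [-0.0, 0.861, -0.509, 0.001]
wrist_force: [2.5, 2.4, 2.3]
opening: 0.152
grasp_force: 60.7
```

Call:
{"name": "arm_command", "arguments": {"dp": [[0,0,0],[0,0,0],[0,0,0]], "turn": [[0,0,0],[0,0,0],[0,0,0]], "jaw": [0,0,0]}}

```text
time_s: 7.08
eef_pos: [0.5953, -0.193, 0.0975]
eef_rot: [-0.0, 0.861, -0.508, 0.001]
wrist_force: [3.9, 3.8, 3.3]
opening: 0.157
grasp_force: 60.9
```

The grip is 60 N at 13.3 mm, which matches the bar. Now I'll turn it anticlockwise.

Call:
{"name": "arm_command", "arguments": {"dp": [[0,0,0],[0,0,0],[0,0,0],[0,0,0],[0,0,0]], "turn": [[0,0,-0.25],[0,0,-0.5],[0,0,-0.75],[0,0,-1],[0,0,-1]], "jaw": [0,0,0,0,0]}}

```text
time_s: 7.7
eef_pos: [0.5956, -0.1928, 0.0975]
eef_rot: [-0.0, 0.964, -0.268, 0.001]
wrist_force: [3.6, 4.8, 3.4]
opening: 0.151
grasp_force: 60.9
```

Call:
{"name": "arm_command", "arguments": {"dp": [[0,0,0],[0,0,0],[0,0,0],[0,0,0],[0,0,0]], "turn": [[0,0,-0.25],[0,0,-0.5],[0,0,-0.75],[0,0,-1],[0,0,-1]], "jaw": [0,0,0,0,0]}}

```text
time_s: 8.32
eef_pos: [0.5957, -0.1925, 0.0975]
eef_rot: [-0.0, 1.0, -0.009, 0.001]
wrist_force: [4.6, 5.1, 2.8]
opening: 0.152
grasp_force: 60.9
```

```bash
python3 -c "
from h import *
go((.595,-.193,.0975),-80);print(get_obs()['torque'])"
```

```text
t 8.32 pos [ 0.5957 -0.1925  0.0975] yhead -91.03 F [4.6 5.1 2.8] grip 60.9 open 0.152
dp [-0.003  0.002 -0.   ] turn [-0.001 -0.004 -0.368]
[ 0.82417343 -0.86690133  0.02761474]
```

Call:
{"name": "arm_command", "arguments": {"dp": [[0,0,0],[0,0,0],[0,0,0],[0,0,0]], "turn": [[0,0,-0.2],[0,0,-0.3],[0,0,-0.38],[0,0,-0.38]], "jaw": [0,0,0,0]}}

```text
time_s: 8.82
eef_pos: [0.5957, -0.1924, 0.0975]
eef_rot: [-0.0, 0.996, 0.09, 0.001]
wrist_force: [5.2, 6.3, 3.6]
opening: 0.15
grasp_force: 60.9
```

```bash
python3 -c "
from h import *
go((.595,-.193,.0975),-80);print(get_obs()['torque'])"
```

```text
t 8.82 pos [ 0.5957 -0.1924  0.0975] yhead -79.69 F [5.2 6.3 3.6] grip 60.9 open 0.15
dp [-0.003  0.002  0.   ] turn [-0.001 -0.004  0.01 ]
[ 0.87973745 -0.86047373  0.05582898]
```

Call:
{"name": "arm_command", "arguments": {"dp": [[0,0,0],[0,0,0],[0,0,0]], "turn": [[0,0,-0.08],[0,0,-0.1],[0,0,-0.1]], "jaw": [0,0,0]}}

```text
time_s: 9.2
eef_pos: [0.5957, -0.1924, 0.0975]
eef_rot: [-0.001, 0.993, 0.114, 0.001]
wrist_force: [4.4, 5.4, 3.6]
opening: 0.153
grasp_force: 71.9
```

```bash
python3 -c "
from h import *
go((.595,-.193,.0975),-78);print(get_obs()['torque'])"
```

```text
t 9.2 pos [ 0.5957 -0.1924  0.0975] yhead -76.88 F [4.4 5.4 3.6] grip 71.9 open 0.153
dp [-0.003  0.002  0.   ] turn [-0.002 -0.005  0.037]
[ 0.95701749 -0.78758005 -1.33810017]
```

The torque jumped to 1.3 N m, so the knob is at its end stop. I'll open and lift.

Call:
{"name": "arm_command", "arguments": {"dp": [[0,0,0],[0,0,0],[0,0,0],[0,0,0],[0,0,0]], "turn": [[0,0,0.04],[0,0,0.04],[0,0,0.04],[0,0,0.04],[0,0,0.04]], "jaw": [0,1,1,1,1]}}

```text
time_s: 9.82
eef_pos: [0.5943, -0.1935, 0.0968]
eef_rot: [-0.0, 0.994, 0.105, -0.0]
wrist_force: [-0.1, 0.5, -0.4]
opening: 0.977
grasp_force: 0.0
```

Call:
{"name": "arm_command", "arguments": {"dp": [[0,0,-0.25],[0,0,-0.5],[0,0,-0.5],[0,0,-0.5]], "turn": [[0,0,0],[0,0,0],[0,0,0],[0,0,0]], "jaw": [1,1,1,1]}}

```text
time_s: 10.32
eef_pos: [0.5944, -0.1933, 0.2219]
eef_rot: [0.0, 0.994, 0.105, 0.0]
wrist_force: [0.0, -0.2, -0.9]
opening: 1.003
grasp_force: 0.0
```

Run:
```python
from h import *
go((.555,-.079,.225),-160)
w=camera("wrist");C=cam("wrist");t=camera("top");T=cam("top")
for nm,i,c in(("w",w,C),("t",t,T)):
  for cc,s,m in blobs(i,(20,150,60),(40,255,255),amin=30):
    P=np.array([ray(c,p[::-1],.15)[:2] for p in np.argwhere(m)],np.float32)*1000
    r=cv2.minAreaRect(P);B=cv2.boxPoints(r);v=max([B[1]-B[0],B[2]-B[1]],key=np.linalg.norm)
    if abs(r[0][0]-595)<25 and abs(r[0][1]+192)<25:print(nm,r,np.degrees(np.arctan2(v[1],v[0]))%180)
```

```text
t 10.32 pos [ 0.5944 -0.1933  0.2219] yhead -77.94 F [ 0.  -0.2 -0.9] grip 0.0 open 1.003
dp [-0.059 -0.48  -0.013] turn [ 0.    -0.     2.735]
w ((595.7005615234375, -191.09896850585938), (48.428375244140625, 20.01310157775879), 12.078316688537598) 12.07832
t ((582.8170166015625, -187.80047607421875), (21.743854522705078, 20.251359939575195), 14.438750267028809) 14.438719
```

The bar's heading is now 192°, so the clamp is at about 1.43 rad and loose. Next I'll go over the handle and turn the tool to heading -160°.

Call:
{"name": "arm_command", "arguments": {"dp": [[-0.06,-0.24,0],[-0.06,-0.48,0],[-0.06,-0.48,0],[-0.06,-0.48,0]], "turn": [[0,0,1],[0,0,1],[0,0,1],[0,0,1]], "jaw": [1,1,1,1]}}

```text
time_s: 10.92
eef_pos: [0.554, -0.0782, 0.2205]
eef_rot: [-0.0, 0.988, -0.155, -0.001]
wrist_force: [-0.1, 0.4, -1.0]
opening: 1.004
grasp_force: 0.0
```

Call:
{"name": "arm_command", "arguments": {"dp": [[0,0,0],[0,0,0],[0,0,0]], "turn": [[0,0,1],[0,0,1],[0,0,1]], "jaw": [1,1,1]}}

```text
time_s: 11.3
eef_pos: [0.5545, -0.0798, 0.2207]
eef_rot: [0.0, 0.913, -0.408, -0.001]
wrist_force: [-0.2, -0.3, -0.2]
opening: 1.0
grasp_force: 0.0
```

Call:
{"name": "arm_command", "arguments": {"dp": [[0,0,0],[0,0,0],[0,0,0],[0,0,0]], "turn": [[0,0,0.74],[0,0,0.74],[0,0,0.74],[0,0,0.74]], "jaw": [1,1,1,1]}}

```text
time_s: 11.8
eef_pos: [0.5546, -0.0795, 0.2213]
eef_rot: [0.0, 0.82, -0.573, -0.001]
wrist_force: [-0.7, -0.0, 0.6]
opening: 0.999
grasp_force: 0.0
```

Run:
```python
from h import *
go((.5545,-.079,.14),-160)
C=cam("wrist");w=camera("wrist")
print("top-centre pred",proj(C,(.5545,-.079,.149)).round(1),"y+4mm",proj(C,(.5545,-.075,.149)).round(1))
cv2.imwrite("pics/w5.png",cv2.resize(w[130:330,140:370],(690,600),interpolation=2))
```

```text
t 11.8 pos [ 0.5546 -0.0795  0.2213] yhead -159.9 F [-0.7 -0.   0.6] grip 0.0 open 0.999
dp [-0.002 -0.     0.325] turn [0.002 0.001 0.003]
top-centre pred [251.6 190.9] y+4mm [250.1 194.9]
```

View pics/w5.png

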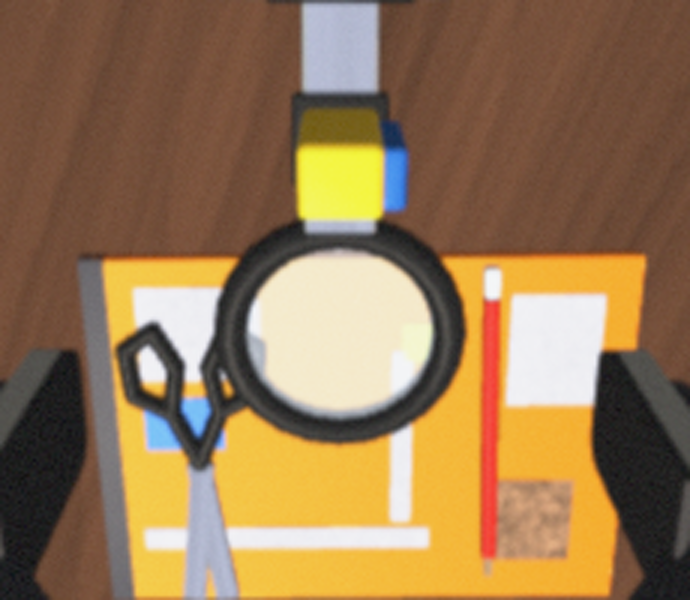

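The handle's top is centred at full-frame (253,191), within 2 px of the prediction, with the button on the right finger's side. I'll descend 140 mm and close.

Call:
{"name": "arm_command", "arguments": {"dp": [[0,0.008,0.15],[0,0.008,0.3],[0,0.008,0.45],[0,0.008,0.56],[0,0.008,0.56]], "turn": [[0,0,0],[0,0,0],[0,0,0],[0,0,0],[0,0,0]], "jaw": [1,1,1,1,1]}}

```text
time_s: 12.48
eef_pos: [0.5509, -0.0791, 0.0796]
eef_rot: [0.001, 0.819, -0.574, -0.003]
wrist_force: [0.3, -0.1, 0.1]
opening: 1.001
grasp_force: 0.0
```

Call:
{"name": "arm_command", "arguments": {"dp": [[0,0,0],[0,0,0],[0,0,0],[0,0,0],[0,0,0]], "turn": [[0,0,0],[0,0,0],[0,0,0],[0,0,0],[0,0,0]], "jaw": [0.5,0,0,0,0]}}

```text
time_s: 13.1
eef_pos: [0.5541, -0.0799, 0.0836]
eef_rot: [-0.0, 0.819, -0.574, 0.001]
wrist_force: [2.5, 1.5, 5.6]
opening: 0.29
grasp_force: 62.2
```

Call:
{"name": "arm_command", "arguments": {"dp": [[0,0,0],[0,0,0]], "turn": [[0,0,0],[0,0,0]], "jaw": [0,0]}}

```text
time_s: 13.35
eef_pos: [0.5541, -0.08, 0.0836]
eef_rot: [-0.0, 0.819, -0.574, 0.001]
wrist_force: [2.9, 1.5, 6.5]
opening: 0.302
grasp_force: 62.2
```

The grip is 62 N and the opening is about 26 mm, so the button is in. I'll pull along tool -x.

Call:
{"name": "arm_command", "arguments": {"dp": [[-0.03,0,0],[-0.07,0,0],[-0.12,0,0],[-0.17,0,0],[-0.22,0,0]], "turn": [[0,0,0],[0,0,0],[0,0,0],[0,0,0],[0,0,0]], "jaw": [0,0,0,0,0]}}

```text
time_s: 13.98
eef_pos: [0.5357, -0.0294, 0.0835]
eef_rot: [0.0, 0.819, -0.574, 0.002]
wrist_force: [4.1, -6.1, 4.0]
opening: 0.297
grasp_force: 62.0
```

```bash
python3 -c "
from h import *
go((.5541-.0410*1.005,-.08+.1128*1.005,.0836),-160)"
```

```text
t 13.97 pos [ 0.5357 -0.0294  0.0835] yhead -160.11 F [ 4.1 -6.1  4. ] grip 62.0 open 0.297
dp [-0.267  0.    -0.001] turn [-0.003 -0.008 -0.004]
```

Call:
{"name": "arm_command", "arguments": {"dp": [[-0.06,0,0],[-0.12,0,0],[-0.18,0,0],[-0.23,0,0],[-0.25,0,0]], "turn": [[0,0,0],[0,0,0],[0,0,0],[0,0,0],[0,0,0]], "jaw": [0,0,0,0,0]}}

```text
time_s: 14.6
eef_pos: [0.5143, 0.0294, 0.0835]
eef_rot: [0.001, 0.819, -0.574, 0.002]
wrist_force: [3.8, -5.7, 5.7]
opening: 0.297
grasp_force: 61.7
```

Call:
{"name": "arm_command", "arguments": {"dp": [[-0.008,0,0],[-0.012,0,0],[-0.012,0,0]], "turn": [[0,0,0],[0,0,0],[0,0,0]], "jaw": [0,0,0]}}

```text
time_s: 14.98
eef_pos: [0.5134, 0.0319, 0.0835]
eef_rot: [0.001, 0.819, -0.574, 0.002]
wrist_force: [2.4, -4.9, 6.1]
opening: 0.297
grasp_force: 61.9
```

```bash
python3 -c "
from h import *
go((.5541-.0410*1.005,-.08+.1128*1.005,.0836),-160)
p=get_obs()['eef_pos'];print(np.hypot(p[0]-.5541,p[1]+.08))"
```

```text
t 14.97 pos [0.5134 0.0319 0.0835] yhead -160.11 F [ 2.4 -4.9  6.1] grip 61.9 open 0.297
dp [-0.006 -0.    -0.   ] turn [-0.002 -0.007 -0.004]
0.11909557485539383
```

Call:
{"name": "arm_command", "arguments": {"dp": [[-0.006,0,0],[-0.01,0,0],[-0.01,0,0],[-0.01,0,0]], "turn": [[0,0,0],[0,0,0],[0,0,0],[0,0,0]], "jaw": [0,0,0,0]}}

```text
time_s: 15.48
eef_pos: [0.513, 0.0328, 0.0835]
eef_rot: [0.001, 0.818, -0.575, 0.003]
wrist_force: [5.2, -11.6, 3.7]
opening: 0.298
grasp_force: 61.7
```

Run:
```python
from h import *
o=get_obs();p=o['eef_pos'];print(np.hypot(p[0]-.5541,p[1]+.08),o['wrist_force'],o['grasp_force'],o['dq'].round(4))
a=camera("scene");t=camera("top")
cv2.imwrite("pics/f.png",np.hstack([cv2.resize(a[130:250,170:330],(480,360),interpolation=2),cv2.resize(t[140:220,180:350],(320,360),interpolation=2)[:, :]]))
```

```text
0.12002692155513812 [  5.16229033 -11.60285888   3.73932024] 61.6540508531034 [ 0.0005 -0.0012  0.0002  0.0005  0.0008  0.0012]
```

View pics/f.png

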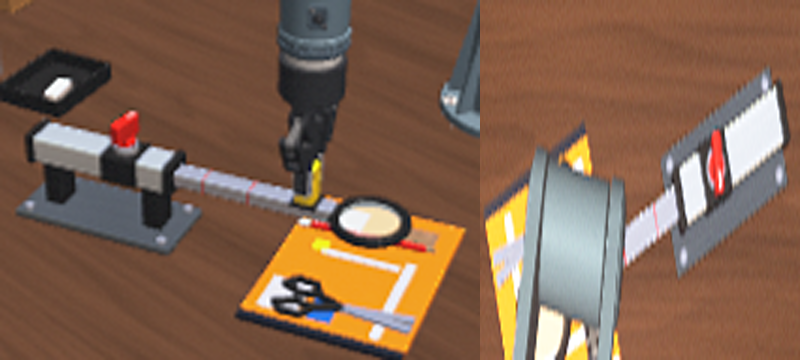

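The boom is out to 120 mm and the pull force has risen against the stop. The knob is crosswise (loose), and the scissors and pencil are untouched. Handing in.

```bash
python3 -c "
from bench import *
print(hand_in())"
```

```text
the job is handed in; nothing more can be done
None
```

I handed the job in at about 15.5 s with the clamp knob turned to its end stop and the button squeezed. The gripper was holding the boom at about 120 mm with about 62 N, and no bystander showed any sign of having moved; no verdict came back from the hand-in.

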